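# Refit the speed knob of a perfumer's stirrer and set it to the blue mark

### The job

The speed knob of the magnetic stirrer has been taken off and stands in the white tray: put it back on the stirrer's D-shaft by feeling gently for the angle at which the flats meet, push it on until it snaps fully home, then turn it clockwise so that its white pointer line points at the blue mark, and let go. Never force it: the sprung spindle under it gives a little, but must not be pushed down by as much as 4.5 mm. Leave the bottles, jar and dish where they are.

Things in the scene. Friction and masses are not known exactly. Their poses are not given: they have to be found in the camera images.
- knob: Black control knob, loose, about 60 g, standing mouth down in the tray. Round skirt, 22 mm radius up to 12 mm height, sloping in to 15 mm radius at 23 mm; above it a grip bar up to 52 mm height. Origin: centre of its underside, the bore's mouth; z up; +x is where the white pointer line on the bar points. Once on the shaft it turns the shaft with it.
- knob_grip (a point): Where to hold the knob: in its grip bar, on the axis, 44 mm above its underside. The bar is 40 mm long (along the knob's x), 12 mm thick (along its y) and spans 23 to 52 mm height; pinch it across the 12 mm. Axes as the knob.
- knob_bore (a point): Inner end of the knob's D-shaped bore, on its axis 20 mm above its underside. The bore is about 13 mm across, square-edged, 16 mm deep to a shoulder that meets the shaft's top, 20 mm at its middle; its flat is on the pointer (+x) side, 2.4 mm from the axis, so the knob goes on at one angle only, with about 6 degrees of play either way. Axes as the knob.
- spindle: Spring-loaded spindle on the stirrer, upright; its axes are the stirrer's and do NOT turn with the shaft. Origin: on the shaft's axis at deck level, 60 mm above the bench while unpressed. Pressed, it sinks against a spring (about 2 N to start, 2 N more per mm) and rises again when let go. Pressing it down 4.5 mm or more (about 11 N) counts as forcing it and fails.
- shaft_top (a point): Top of the steel D-shaft, on its axis, 22 mm above deck. 12 mm across, flat 1.8 mm from the axis, 1.5 mm chamfer on its round side; a tapered pilot pin 4.4 mm wide, 4 mm tall stands on top. Its flat starts 0.42 to 1.8 rad anticlockwise (from above) of the blue mark's direction; no reading tells: feel or look. It resists turning with 0.05 N m, so a knob turned on it under a few N slides.
- seat (a point): Where the knob's underside rests when home: on the axis, 6 mm above deck. Flats not aligned, the knob stops on the shaft's top (underside 22 mm above deck). Aligned, it sinks freely until its underside is 16 mm above deck; there two spring catches need some 3 to 8 N, then it snaps home. Not snapped, it stays at least 3.5 mm too high. Heights for the unpressed spindle.
- stirrer: White magnetic stirrer, fixed, 260 mm (its x) by 170 mm (its y), deck 60 mm high; round steel plate 136 mm across, 75 mm high, centred at x = 52 mm. Origin: centre of its underside. The shaft's axis is at x = -85 mm, y = 0, at the end nearer the robot. Its +x is the direction from shaft to blue mark: the knob is set right when its x points along the stirrer's x.
- blue_mark (a point): Blue dash 14 by 6 mm painted flat on the deck, its centre 34 mm from the shaft's axis, on the side of the steel plate (60 mm above the bench).
- tray: White plastic tray, fixed, 220 by 180 mm, rim 12 mm high, floor 4 mm thick. Origin: centre of its underside.
- jar: Small amber glass jar, 36 mm across, 42 mm tall, standing in the far part of the tray; origin at the centre of its underside. A bystander
- dish: Round glass dish, 90 mm across, 45 mm tall, standing on the stirrer's steel plate; origin at the centre of its underside. A bystander
- wash_bottle: White plastic bottle with blue cap, 60 mm across, 130 mm tall, on the bench; origin at the centre of its underside. A bystander
- bottle0: dark glass bottle with black cap and paper label, 42 mm across, 85 mm tall, standing on the bench; origin at the centre of its underside. A bystander
- bottle1: dark glass bottle with black cap and paper label, 42 mm across, 85 mm tall, standing on the bench; origin at the centre of its underside. A bystander
- bottle2: dark glass bottle with black cap and paper label, 42 mm across, 85 mm tall, standing on the bench; origin at the centre of its underside. A bystander
Mind the look-alikes: they are no part of the job. What is shaped like the knob but turquoise is not meant.

How it is judged:
On the way, in this order (a step that is already met when the one before it is completed fails the run):
1. the knob is lifted out of the tray (z of knob in the frame of tray above 0.04 m), for 0.1 s.
2. the knob is snapped fully home on the D-shaft (z of knob in the frame of spindle below 0.008 m and horizontal distance between knob and spindle below 0.003 m and angle between knob's own z axis and vertical below 0.1 rad), for 0.1 s.
3. still home, the knob points at the blue mark (all of step 2 and angle between the x axis of knob and the x axis of stirrer, either way round below 0.17 rad), for 0.2 s.
At the end, for the whole second after the job is handed in: The knob sits fully home on the D-shaft (underside within 8 mm of the spindle's origin in height, within 3 mm of the shaft's axis, upright within 0.1 rad), its pointer within 0.17 rad of the blue mark's direction, released and at rest (all of step 3 and linear speed of knob below 0.02 m/s and angular speed of knob below 0.2 rad/s); the robot touches nothing.
It fails at once if the spindle is forced: pressed down by 4.5 mm or more (about 11 N) (z of spindle in the frame of stirrer below 0.0555 m).
It fails at once if a bottle, the jar or the dish is shifted by more than 30 mm (distance of any of bottle0, bottle1, bottle2, wash_bottle, jar, dish from where it was at the start of the episode above 0.03 m).
It fails at once if a bottle, the jar or the dish is tipped over (angle between any of bottle0, bottle1, bottle2, wash_bottle, jar, dish's own z axis and vertical above 0.5 rad).
It also fails if it takes over 72 s, if anything falls off the work surface, if the arm or the gripper's body presses on something with over 40 N, if the wrist force passes 120 N, or if a joint passes its speed limit or range.

### The arm

A 6-joint arm with a two-finger parallel gripper is mounted at the origin on the work surface. World frame = base frame: x ahead of the robot, y to its left, z up, the work surface at z = 0. Lengths are in m, angles in rad, forces in N, time in s.
With the tool pointing down it reaches from about 0.3 to 0.75 m from the base axis. Payload 8.5 kg.
Tool frame: the origin (TCP) lies between the finger pads; the fingertips stand 22 mm ahead of it and the grasp point (between the pads) lies 3 mm ahead of it (manip.tip_extent is the z of the fingertips in the tool frame, in m); z points along the fingers, y is the line along which they close (so a half turn about z gives the same grasp; the last joint's range is limited). The gripper opens to 85 mm and grips with 20 to 120 N. Pads are 22 mm wide; open, the fingers measure 114 mm over their backs; the gripper's body (76 mm by 85 mm) begins 54 mm behind the grasp point. The pads swing forward as they close: fully open they stand 13 mm farther back than shut.
Start: joints at [0.947, 0.381, 1.297, -0, 1.464, -0.215], TCP at [0.219, 0.505, 0.253] pointing down, gripper open.
Joint ranges: [-3.11, 3.11], [-0.89, 2.33], [0.22, 2.48], [-1.42, 4.56], [0.17, 2.85], [-2.88, 2.88]. Speed limits (rad/s): [2.39, 2.39, 3.14, 3.14, 3.14, 3.14].

### API

Orientations are given as a rotation vector (axis times angle).
In Python, from bench import status, optics, workorder, manip gives the robot as it stands.
- The arm moves only by the tool play_rows, never from a script. Its argument "increments" is a list of rows, each a list of 7 numbers: the turn, a rotation vector about the tool's x, y, z in rad, then the shift along the tool's x, y, z in m, then the closure in counts, from 0 (fully open) to 255 (shut). A call has 1 to 10 rows; each row is the pose to reach, as a shift and turn from the pose commanded when the call began, along the tool's axes at that moment; what a row does not reach only later rows make up. A row lasts 1/10 s, in which the tool goes at most 50 mm and 8.59 degrees, less where a joint would pass 70% of its speed; a pose out of reach is approached as far as the arm can. A call with a gripper value outside its range is refused whole. The fingers move at their own pace and stop on an object; "newtons" is the grip in N (left out, the last holds). Time passes only in rows, so rows that repeat a pose let the fingers close. It gives the time, the measured TCP pose, the force, the opening and the grip force at its end, in the units of the state.
- status.get_state(): the state, without advancing time (a new reading comes with each control period).
- optics.grab_frame(name): name is "scene" or "top"; returns the picture (400x640x3 uint8, red, green, blue); there is no depth.
- optics.camera_params(name): a dict with "mtx" (3x3 intrinsics, pixels), "origin" and "attitude" of the camera in the world. Camera axes: x right, y up, looking along -z (the intrinsics and any distortion apply to the point x, -y, -z); pixel columns grow to the right and rows downward; lengths in m; the calibration is good to about 2 mm. A picture is of the moment at which its call begins. camera_params takes no time and is no camera call.
- workorder.hand_in(): hands the job in; it is judged then, once.
The state is a dict: "time": time; "joints": joint angles; "joint_vel": joint speeds; "tau": joint torques, N m; "position": TCP position; "orientation": TCP orientation; "contact_force": force on the tool from outside, world axes, zero at the start; "torque": the same for the moment, N m; "opening": finger opening in m; "grip_force": force on a finger pad.
Only numpy, scipy, OpenCV 4.12 (cv2) and the standard library are available. Lean on these libraries where they do the work, as an engineer would, in place of code of your own. Each camera call takes 0.05 s, during which the arm holds its last target. There are 200 camera calls.

## Working session

There is one attempt and no reset: what is moved stays moved. The work goes in short steps, Python scripts to look and compute and a tool call to move; the robot and the scene stay as the last step left them, time stands still between calls to the robot, and variables do not carry over. Pictures are saved under pics/ and viewed, at most 10 in all, crops included, and the job is handed in when it is done.

Besides the shell and the picture viewer there is one more tool, called after "Request:" by a JSON object that holds its "api" and its "payload", one argument or row to a line. play_rows: Moves the arm, as the interface text tells. Its arguments: {"type":"object","properties":{"increments":{"type":"array"},"newtons":{"type":"number"}},"required":["increments"]}

```bash
mkdir -p pics; cat > h.py <<'E'
import numpy as np, cv2
from scipy.spatial.transform import Rotation as R
from bench import status, optics, workorder, manip
def cam(n):
    p=optics.camera_params(n); A=np.array(p["attitude"],float)
    A=A if A.shape==(3,3) else R.from_rotvec(A).as_matrix() if A.size==3 else R.from_quat(A).as_matrix()
    return np.array(p["mtx"]),np.array(p["origin"]),A,p
def ray(n,u,v,z):
    K,o,A,_=cam(n); d=A@(np.linalg.inv(K)@[u,v,1]*[1,-1,-1]); return o+d*(z-o[2])/d[2]
def proj(n,P):
    K,o,A,_=cam(n); c=(A.T@(np.array(P)-o))*[1,-1,-1]; q=K@c; return q[:2]/q[2]
def save(n,name,box=None,s=1):
    im=optics.grab_frame(n); np.save('pics/'+name+'.npy',im)
    if box: im=im[box[1]:box[3],box[0]:box[2]]
    cv2.imwrite('pics/'+name+'.png',cv2.resize(im[:,:,::-1],None,fx=s,fy=s,interpolation=cv2.INTER_CUBIC)); return im
E
python3 - <<'E'
from h import *
for n in("scene","top"): save(n,n+"0"); print(optics.camera_params(n))
print(status.get_state(), manip.tip_extent)
E
```

```text
{'mtx': array([[513.82467036,   0.        , 314.88360322],
       [  0.        , 513.82467036, 201.4830896 ],
       [  0.        ,   0.        ,   1.        ]]), 'origin': array([ 1.39185367, -0.57304684,  1.07854966]), 'attitude': array([0.70871682, 0.36680033, 0.89212557])}
{'mtx': array([[407.61936877,   0.        , 316.82816734],
       [  0.        , 407.61936877, 195.83832739],
       [  0.        ,   0.        ,   1.        ]]), 'origin': array([ 0.29542614, -0.02241011,  1.3829302 ]), 'attitude': array([ 0.16717895, -0.16170406, -1.50717467])}
{'time': 0.1, 'joints': array([ 9.46718335e-01,  3.81155852e-01,  1.29816961e+00, -6.74079184e-06,
        1.46362384e+00, -2.15293803e-01]), 'joint_vel': array([ 1.01109535e-03, -3.73362677e-03, -1.46913220e-03, -7.24829845e-05,
        7.79944559e-04,  3.04015432e-04]), 'tau': array([ 4.15426548e-03, -4.49218225e+01, -2.31657869e+01, -1.93381611e-04,
        3.67193716e-03,  7.90194849e-05]), 'position': array([0.21847911, 0.50448371, 0.25276406]), 'orientation': array([-6.37542973e-01, -3.07566334e+00,  1.95003396e-03]), 'contact_force': array([ 0.52177047, -0.44317492,  0.36534818]), 'torque': array([ 0.0494742 ,  0.01920161, -0.01756601]), 'grip_force': 0.0, 'opening': 0.08555250296623951} 0.022
```

View pics/top0.png

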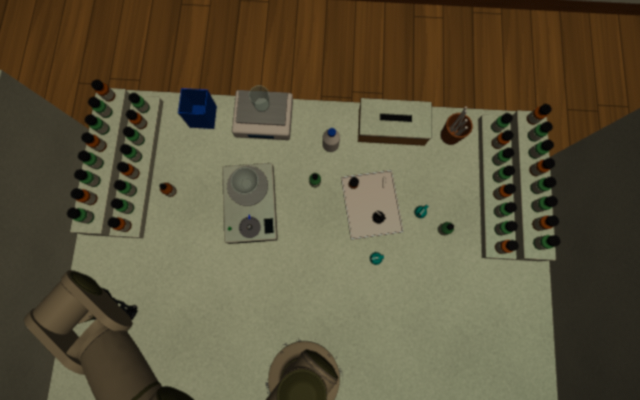

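View pics/scene0.png

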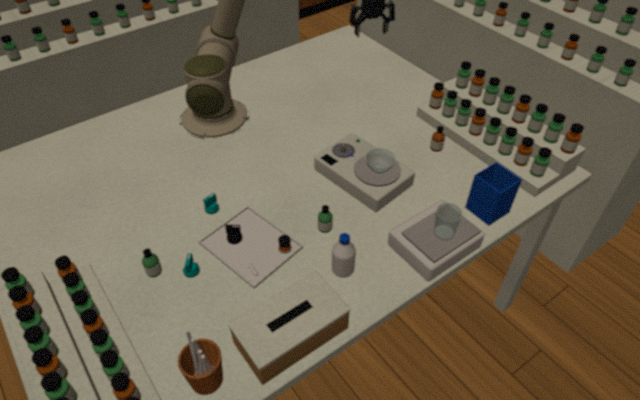

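The top view shows the stirrer at (249,203) with its shaft at about (249,227), the tray at (372,205), the black knob at about (378,217) and the jar at (353,183). In the scene view the knob is at (234,233) and the shaft at (343,150). I'll make close-ups of both.

```bash
python3 - <<'E'
from h import *
t=np.load('pics/top0.npy');s=np.load('pics/scene0.npy')
def c(im,x,y,w=30,h=22): return cv2.resize(cv2.convertScaleAbs(im[y-h:y+h,x-w:x+w,::-1],alpha=1.8),(400,293),interpolation=cv2.INTER_CUBIC)
cv2.imwrite('pics/comp.png',np.vstack([np.hstack([c(t,378,215),c(t,249,222)]),np.hstack([c(s,234,233),c(s,343,150)])]))
for n,u,v,z in [("top",378,217,.04),("scene",234,233,.04),("top",249,227,.08),("scene",343,150,.08)]: print(n,ray(n,u,v,z).round(3))
# stirrer deck edges
for u,v in[(222,166),(272,163),(277,240),(224,243)]: print(ray("top",u,v,.06).round(3))
E
```

```text
top [ 0.523 -0.217  0.04 ]
scene [ 0.541 -0.227  0.04 ]
top [0.459 0.202 0.08 ]
scene [0.481 0.186 0.08 ]
[0.663 0.315 0.06 ]
[0.683 0.148 0.06 ]
[0.425 0.111 0.06 ]
[0.405 0.282 0.06 ]
```

View pics/comp.png

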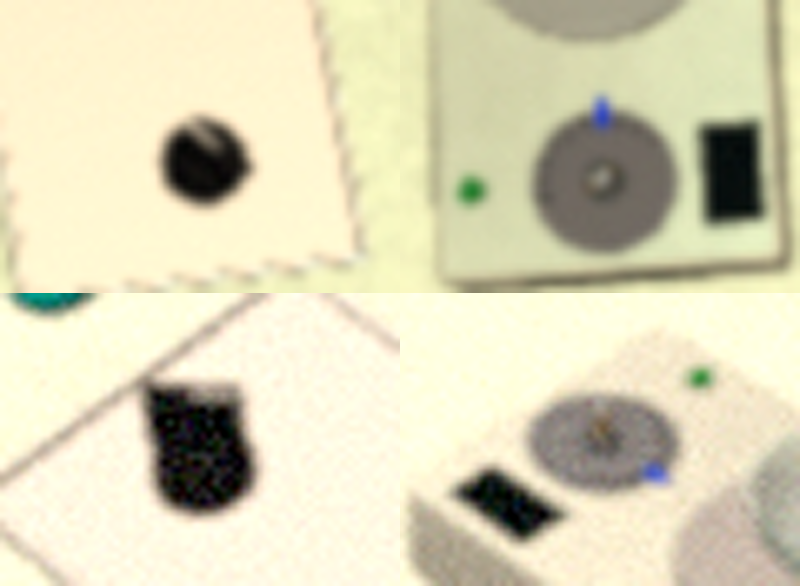

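The crops show the knob's pointer line toward the upper-left in the top view and to the right in the scene view. The steel D-shaft is at the disc centre and the blue mark is above it. Next I measure these with masks.

```bash
cat > m.py <<'E'
from h import *
from scipy.optimize import least_squares
def cent(n,im,x0,y0,x1,y1,f):
    c=im[y0:y1,x0:x1].astype(float); w=f(c); v,u=np.mgrid[y0:y1,x0:x1]
    return (np.array([(u*w).sum(),(v*w).sum()])/w.sum(), w.sum())
def tri(a,b,x0):
    return least_squares(lambda P:np.r_[proj("top",P)-a,proj("scene",P)-b],x0).x
E
python3 - <<'E'
from m import *
t=np.load('pics/top0.npy');s=np.load('pics/scene0.npy')
blue=lambda c:np.clip(c[...,2]-c[...,:2].max(-1)-25,0,None)
bt,_=cent("top",t,240,208,258,224,blue); bs,_=cent("scene",s,345,140,362,165,blue)
print("blue",bt,bs,ray("top",*bt,.06).round(4),ray("scene",*bs,.06).round(4))
print("disc",ray("top",249.6,227.1,.06).round(4),ray("scene",343.4,150.4,.06).round(4))
print("shaft",ray("top",249.4,226.7,.082).round(4),ray("scene",343.4,148.,.075).round(4))
dark=lambda c:(c.max(-1)<45)*1.
for im,b in((t,(368,205,390,230)),(s,(220,215,248,252))):
    c=im[b[1]:b[3],b[0]:b[2]]; m=c.max(-1); print(b)
    for r in m: print(' '.join('%3d'%x for x in r))
E
```

```text
blue [248.77536232 216.79710145] [350.76415094 154.61320755] [0.4955 0.2094 0.06  ] [0.4939 0.2071 0.06  ]
disc [0.4617 0.2036 0.06  ] [0.4652 0.2013 0.06  ]
shaft [0.4602 0.2006 0.082 ] [0.4701 0.1969 0.075 ]
(368, 205, 390, 230)
149 149 149 150 148 149 149 149 150 149 149 150 149 150 150 149 148 149 149 149 150 149
149 149 149 149 148 149 151 149 149 149 149 149 149 149 150 149 149 148 149 150 150 149
149 149 149 149 150 149 149 149 149 149 149 149 149 149 149 149 150 149 149 149 150 149
149 149 149 149 149 149 149 148 149 149 149 149 149 149 149 150 150 149 149 149 149 149
149 150 149 149 148 149 148 148 144 141 141 143 145 148 149 149 149 150 149 149 149 149
149 149 149 150 149 149 145 139 126 112 108 117 130 139 145 148 149 149 149 149 149 149
149 149 149 149 147 142 128 111 105  92  75  73  85 103 127 142 148 149 149 149 149 150
149 149 150 148 139 119  91  67  73  80  71  53  43  55  88 124 143 148 149 149 149 149
149 149 148 145 125  87  48  28  35  57  70  63  42  29  48  90 126 143 148 148 149 149
149 149 148 140 106  56  20   7  10  29  50  59  51  32  25  52  96 131 146 1
[... 4795 characters left out ...]
 153 150 153 149 149 150 150
151 150 148 151 150 150 148 151 152 151 150 154 153 153 149 150 154 152 149 152 147 152 148 152 148 151 151 152
153 149 145 149 148 149 151 152 151 150 151 151 152 149 154 150 155 151 151 146 149 153 151 151 152 149 149 149
149 153 149 151 149 149 151 149 149 149 151 153 150 151 152 149 151 151 148 146 151 149 148 151 149 152 150 148
149 148 151 150 152 153 150 150 152 150 150 149 147 154 152 153 148 149 154 150 150 151 150 149 150 151 152 152
152 153 149 149 151 150 148 147 148 149 149 151 153 151 148 150 148 149 150 147 148 150 152 151 148 146 151 150
150 150 150 153 148 150 152 150 152 150 145 150 151 152 151 148 151 150 149 153 151 152 153 150 149 149 148 149
```

```bash
python3 - <<'E'
from m import *
C=ray("top",378.5,216.3,.012); print("skirt c top",C)
print("c at .056 ->",proj("top",[C[0],C[1],.056]), "scene base/top",proj("scene",[C[0],C[1],.012]),proj("scene",[C[0],C[1],.056]))
a=ray("top",375.8,210.8,.056);b=ray("top",379.6,214.8,.056);d=a-b;print("line top",a,b,np.arctan2(d[1],d[0]))
# scene bar
a=ray("scene",240.,226.1,.056);b=ray("scene",232.4,225.6,.056);d=a-b;print("line scene",a,b,np.arctan2(d[1],d[0]),np.hypot(*d[:2]))
print("scene skirt c", ray("scene",234.2,236.5,.012))
for yaw in np.arange(0.2,1.4,.2):
  x=np.array([np.cos(yaw),np.sin(yaw),0]);y=np.array([-x[1],x[0],0]);c=np.array([C[0],C[1],.056])
  print(yaw.round(1),[tuple(proj(n,c+i*.02*x+j*.006*y).round(1)) for n in("top","scene") for i,j in((1,1),(1,-1),(-1,-1),(-1,1))])
E
```

```text
skirt c top [ 0.52989268 -0.22275288  0.012     ]
c at .056 -> [380.50712684 214.16022587] scene base/top [234.699473   236.44262421] [232.75721203 225.71028765]
line top [ 0.54024572 -0.20694186  0.056     ] [ 0.52758253 -0.2198177   0.056     ] 0.7937243561521716
line scene [ 0.54246905 -0.20793311  0.056     ] [ 0.52899003 -0.22332418  0.056     ] 0.8515310226115723 0.02045895718698625
scene skirt c [ 0.52926777 -0.22394958  0.012     ]
0.2 [(np.float64(377.7), np.float64(208.5)), (np.float64(381.2), np.float64(208.0)), (np.float64(383.4), np.float64(219.8)), (np.float64(379.8), np.float64(220.4)), (np.float64(239.5), np.float64(228.3)), (np.float64(236.1), np.float64(230.8)), (np.float64(226.1), np.float64(223.2)), (np.float64(229.5), np.float64(220.7))]
0.4 [(np.float64(376.6), np.float64(209.1)), (np.float64(380.0), np.float64(207.9)), (np.float64(384.4), np.float64(219.2)), (np.float64(381.0), np.float64(220.4)), (np.float64(240.2), np.float64(227.2)), (np.float64(237.4), np.float64(230.1)), (np.float64(225.4), np.float64(224.3)), (np.float64(228.2), np.float64(221.4))]
0.6 [(
[... 593 characters left out ...]
4(226.6)), (np.float64(226.0), np.float64(223.3))]
1.0 [(np.float64(374.5), np.float64(212.1)), (np.float64(376.5), np.float64(209.2)), (np.float64(386.6), np.float64(216.2)), (np.float64(384.5), np.float64(219.1)), (np.float64(240.4), np.float64(223.7)), (np.float64(240.2), np.float64(227.1)), (np.float64(225.0), np.float64(227.8)), (np.float64(225.3), np.float64(224.4))]
1.2 [(np.float64(374.2), np.float64(213.3)), (np.float64(375.6), np.float64(210.0)), (np.float64(386.8), np.float64(215.0)), (np.float64(385.4), np.float64(218.3)), (np.float64(239.9), np.float64(222.6)), (np.float64(240.6), np.float64(225.9)), (np.float64(225.6), np.float64(228.8)), (np.float64(224.9), np.float64(225.5))]
```

```bash
cat > go.py <<'E'
from h import *
import sys
def go(p,yaw):
    s=status.get_state(); M=R.from_rotvec(s["orientation"]); 
    x=np.array([np.cos(yaw),np.sin(yaw),0]); z=np.array([0,0,-1.]); T=R.from_matrix(np.c_[x,np.cross(z,x),z])
    print("turn",(M.inv()*T).as_rotvec().round(4),"shift",M.inv().apply(np.array(p)-s["position"]).round(4),
     "now",s["position"].round(4),"yaw",np.arctan2(*M.as_matrix()[1::-1,0]).round(4),"F",np.round(s["contact_force"],2),"T",np.round(s["torque"],3),"open",round(s["opening"],4),"t",round(s["time"],2))
if __name__=="__main__": go([float(v) for v in sys.argv[1:4]],float(sys.argv[4]))
E
python3 go.py .529 -.223 .15 .83
```

```text
turn [-1.2000e-03  1.1000e-03  1.9028e+00] shift [-0.5741 -0.544   0.1033] now [0.2185 0.5045 0.2528] yaw 2.7328 F [ 0.52 -0.44  0.37] T [ 0.049  0.019 -0.018] open 0.0856 t 0.1
```

Request:
{"api": "play_rows", "payload": {
  "increments": [
    [0,0,0.95,-0.287,-0.272,0.0,60],
    [0,0,0.95,-0.287,-0.272,0.0,60],
    [0,0,0.95,-0.287,-0.272,0.0,60],
    [0,0,0.95,-0.287,-0.272,0.0,60],
    [0,0,1.9,-0.574,-0.544,0.05,60],
    [0,0,1.9,-0.574,-0.544,0.05,60],
    [0,0,1.9,-0.574,-0.544,0.05,60],
    [0,0,1.9,-0.574,-0.544,0.05,60],
    [0,0,1.9,-0.574,-0.544,0.05,60],
    [0,0,1.9,-0.574,-0.544,0.05,60]
  ],
  "newtons": 30
}}

```text
time: 1.1
position: [0.4147, 0.0437, 0.2279]
orientation: [-2.569, -1.808, -0.0]
contact_force: [1.4, 0.8, -0.5]
opening: 0.0654
grip_force: 0.0
```

```bash
python3 go.py .529 -.223 .15 .83
```

```text
turn [-0.000e+00 -1.000e-04  3.964e-01] shift [-0.2125  0.1976  0.0778] now [0.4147 0.0437 0.2279] yaw 1.2264 F [ 1.41  0.77 -0.48] T [ 0.044 -0.044 -0.014] open 0.0654 t 1.1
```

Request:
{"api": "play_rows", "payload": {
  "increments": [
    [0,0,0.396,-0.2125,0.1976,0.0778,60],
    [0,0,0.396,-0.2125,0.1976,0.0778,60],
    [0,0,0.396,-0.2125,0.1976,0.0778,60],
    [0,0,0.396,-0.2125,0.1976,0.0778,60],
    [0,0,0.396,-0.2125,0.1976,0.0778,60],
    [0,0,0.396,-0.2125,0.1976,0.0778,60],
    [0,0,0.396,-0.2125,0.1976,0.0778,60],
    [0,0,0.396,-0.2125,0.1976,0.0778,60],
    [0,0,0.396,-0.2125,0.1976,0.0778,60]
  ]
}}

```text
time: 2.0
position: [0.5301, -0.2193, 0.1503]
orientation: [-2.87, -1.277, 0.0]
contact_force: [-0.2, 1.1, -0.2]
opening: 0.0651
grip_force: 0.0
```

```bash
python3 go.py .529 -.223 .053 .83; python3 -c "
from h import *
save('scene','s1',(190,180,290,260),6)"
```

```text
turn [-0.0006 -0.      0.0074] shift [-0.0035  0.0017  0.0973] now [ 0.5301 -0.2193  0.1503] yaw 0.8374 F [-0.24  1.06 -0.16] T [ 0.05   0.008 -0.018] open 0.0651 t 2.0
```

View pics/s1.png

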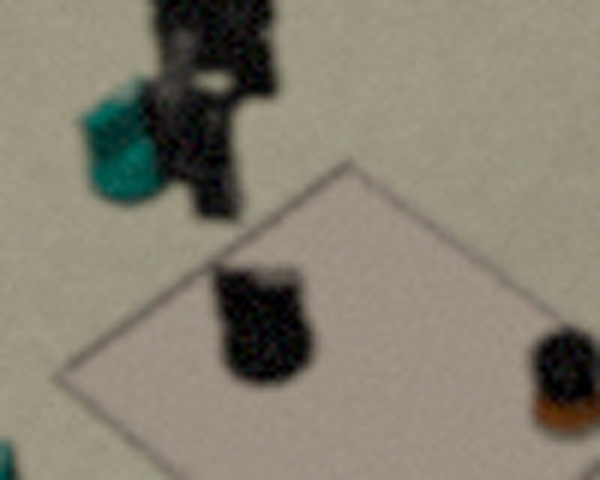

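The gripper's fingertips hang above and behind the knob in the picture, at crop (215,210), with the knob at crop (265,325). I'll go down partway and check.

Request:
{"api": "play_rows", "payload": {
  "increments": [
    [0,0,0,0,0,0,60],
    [0,0,0,0,0,0.03,60],
    [0,0,0,0,0,0.06,60],
    [0,0,0,0,0,0.06,60],
    [0,0,0,0,0,0.06,60]
  ]
}}

```text
time: 2.55
position: [0.5307, -0.2199, 0.0911]
orientation: [2.87, 1.277, 0.0]
contact_force: [-0.4, 0.4, -0.0]
opening: 0.0651
grip_force: 0.0
```

```bash
python3 go.py .529 -.223 .053 .83
```

```text
turn [ 0.0003 -0.0001  0.0074] shift [-0.0034  0.0008  0.0381] now [ 0.5307 -0.2199  0.0911] yaw 0.8374 F [-0.35  0.44 -0.02] T [-0.032 -0.01   0.005] open 0.0651 t 2.55
```

Request:
{"api": "play_rows", "payload": {
  "increments": [
    [0,0,0.007,-0.0034,0.001,0.02,60],
    [0,0,0.007,-0.0034,0.001,0.038,60],
    [0,0,0.007,-0.0034,0.001,0.038,60],
    [0,0,0.007,-0.0034,0.001,0.038,255],
    [0,0,0.007,-0.0034,0.001,0.038,255],
    [0,0,0.007,-0.0034,0.001,0.038,255],
    [0,0,0.007,-0.0034,0.001,0.038,255],
    [0,0,0.007,-0.0034,0.001,0.038,255],
    [0,0,0.007,-0.0034,0.001,0.038,255],
    [0,0,0.007,-0.0034,0.001,0.038,255]
  ],
  "newtons": 30
}}

```text
time: 3.55
position: [0.5292, -0.2235, 0.0528]
orientation: [2.874, 1.266, 0.001]
contact_force: [-0.3, 1.4, 6.0]
opening: 0.0114
grip_force: 35.9
```

```bash
python3 go.py .463 .203 .25 2.05; python3 -c "
from h import *
save('scene','s2',(190,180,290,260),6)"
```

```text
turn [ 1.0000e-03  4.0000e-04 -1.2202e+00] shift [ 0.2701 -0.3365 -0.1975] now [ 0.5292 -0.2235  0.0528] yaw 0.8298 F [-0.33  1.41  5.97] T [0.144 0.124 0.001] open 0.0114 t 3.55
```

View pics/s2.png

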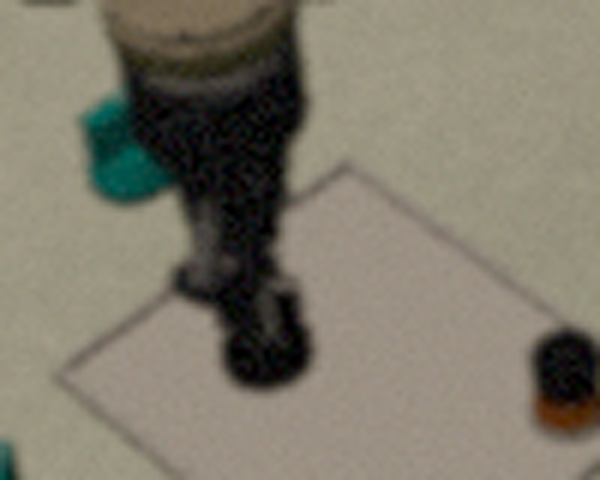

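Request:
{"api": "play_rows", "payload": {
  "increments": [
    [0,0,0,0,0,-0.02,255],
    [0,0,0,0,0,-0.06,255],
    [0,0,0,0,0,-0.11,255],
    [0,0,-0.4,0.09,-0.11,-0.15,255],
    [0,0,-0.8,0.18,-0.22,-0.15,255],
    [0,0,-1.22,0.27,-0.3365,-0.15,255],
    [0,0,-1.22,0.27,-0.3365,-0.15,255],
    [0,0,-1.22,0.27,-0.3365,-0.15,255],
    [0,0,-1.22,0.27,-0.3365,-0.15,255],
    [0,0,-1.22,0.27,-0.3365,-0.15,255]
  ]
}}

```text
time: 4.6
position: [0.4752, 0.1217, 0.197]
orientation: [-1.846, -2.542, 0.0]
contact_force: [1.8, 0.2, 0.2]
opening: 0.0116
grip_force: 34.9
```

Request:
{"api": "play_rows", "payload": {
  "increments": [
    [0,0,0,0,0,0,255],
    [0,0,0,0,0,0,255],
    [0,0,0,0,0,0,255]
  ]
}}

```text
time: 4.9
position: [0.4762, 0.119, 0.1967]
orientation: [-1.855, -2.535, 0.001]
contact_force: [-0.2, 0.6, -0.4]
opening: 0.011
grip_force: 34.9
```

```bash
python3 go.py .463 .203 .16 2.05; python3 - <<'E'
from h import *
t=save('top','t3');s=save('scene','s3')
def c(im,x,y,w=40,h=29): return cv2.resize(cv2.convertScaleAbs(im[y-h:y+h,x-w:x+w,::-1],alpha=1.8),(400,290),interpolation=cv2.INTER_CUBIC)
cv2.imwrite('pics/c3.png',np.hstack([c(t,249,222),c(s,343,140)]))
E
```

```text
turn [-5.000e-04  1.000e-04 -1.721e-01] shift [0.0841 0.0129 0.0367] now [0.4762 0.119  0.1967] yaw 1.8779 F [-0.21  0.56 -0.36] T [ 0.027 -0.058 -0.047] open 0.011 t 4.9
```

View pics/c3.png

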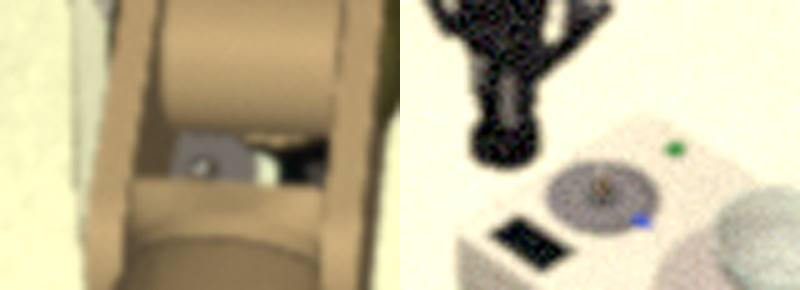

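The scene half of the composite shows the held knob, upright, at crop (505,120) and the disc and shaft at crop (603,195). The arm hides the shaft from the top view. I'll fit the disc in the first images.

```bash
python3 - <<'E'
from m import *
for n,b in(("top",(234,212,264,244)),("scene",(325,134,362,166))):
    im=np.load('pics/%s0.npy'%n).astype(float); x0,y0,x1,y1=b; c=im[y0:y1,x0:x1]; k=4
    c=cv2.resize(c,None,fx=k,fy=k,interpolation=cv2.INTER_CUBIC); g=c[...,1]
    deck=np.median(im[y0:y1,x0:x1,1][[0,1],:]); disc=np.median(im[y0+12:y0+20,x0+8:x0+12,1]); th=(deck+disc)/2
    m=((g<th)).astype(np.uint8); cs,_=cv2.findContours(m,cv2.RETR_EXTERNAL,cv2.CHAIN_APPROX_NONE)
    ctr=max([q for q in cs if cv2.pointPolygonTest(q,(m.shape[1]/2,m.shape[0]/2),False)>0] or cs,key=len)
    p=(ctr[:,0]+.5)/k-.5+[x0,y0]; W=np.array([ray(n,*q,.06)[:2] for q in p])
    f=lambda v:np.hypot(*(W-v[:2]).T)-v[2]
    s=least_squares(f,[.463,.203,.03],loss='soft_l1',f_scale=.001); print(n,deck,disc,len(p),s.x.round(4),np.abs(f(s.x)).mean())
    # shaft-region brightness
    print(im[y0:y1,x0:x1].max(-1)[8:24,8:26].astype(int) if n=="top" else im[y0:y1,x0:x1].max(-1)[6:24,10:28].astype(int))
E
```

```text
top 121.0 58.0 248 [0.4631 0.205  0.0352] 0.0004895482672421628
[[ 69  59  56  58  61  60  60  59  61  60  62  60  59  59  60  72  93 114]
 [ 59  58  58  60  61  62  62  61  62  61  62  62  62  61  59  62  78 102]
 [ 58  60  60  61  61  61  62  62  62  62  62  62  62  62  61  62  69  90]
 [ 59  61  61  62  62  60  58  58  60  60  62  62  62  63  62  62  64  80]
 [ 59  61  61  62  59  56  53  54  54  55  59  62  62  62  62  62  63  73]
 [ 60  61  61  61  58  54  58  67  60  49  54  60  62  62  62  62  63  69]
 [ 61  61  62  61  58  62  72  77  63  46  48  58  61  62  63  62  62  69]
 [ 61  62  62  61  58  63  71  70  55  43  47  58  61  62  62  62  62  68]
 [ 60  61  63  62  59  57  57  52  46  44  51  59  62  63  62  62  63  69]
 [ 59  62  63  62  60  55  48  45  47  51  58  60  62  62  62  63  63  72]
 [ 60  62  62  62  62  59  55  54  55  58  61  62  63  62  62  63  66  79]
 [ 61  62  62  62  62  62  61  61  61  62  62  62  62  63  63  63  70  91]
 [ 63  61  63  61  63  61  62  62  62  62  62  62  62  62  62  65  79 105]
 [ 65  62  62  63  63  61  62  61  62  62  62  63  62  63  63
[... 880 characters left out ...]
 76  77  78  75  71  68]
 [ 78  81  80  77  72  66  59  69  61  48  58  64  76  77  78  79  73  64]
 [ 77  77  73  78  73  67  62  56  61  54  51  72  77  78  71  78  72  72]
 [ 76  83  80  81  78  67  58  53  58  55  55  67  75  76  82  81  80  69]
 [ 80  78  78  78  75  74  74  64  67  60  70  75  74  77  72  77  73  71]
 [ 70  79  82  76  83  77  79  79  77  75  78  78  82  79  85  80  76  68]
 [ 84  77  76  75  88  76  79  78  79  79  81  82  79  71  84  98 103  88]
 [109  90  86  72  74  78  73  73  72  77  74  74  66  66  85 102 113 112]
 [128 116 100  89  80  74  74  74  68  73  68  72  69  75  91 101 112 115]
 [136 136 127 115 109  99  97  92  92  84  89  96 100 110 123 128 127 128]]
```

Request:
{"api": "play_rows", "payload": {
  "increments": [
    [0,0,-0.1,0.04,0.006,0,255],
    [0,0,-0.172,0.084,0.013,0.02,255],
    [0,0,-0.172,0.084,0.013,0.036,255],
    [0,0,-0.172,0.084,0.013,0.036,255],
    [0,0,-0.172,0.084,0.013,0.036,255],
    [0,0,-0.172,0.084,0.013,0.036,255]
  ]
}}

```text
time: 5.6
position: [0.4636, 0.2028, 0.1618]
orientation: [1.631, 2.684, 0.001]
contact_force: [-0.4, -0.2, -0.5]
opening: 0.0116
grip_force: 34.9
```

```bash
python3 go.py .463 .203 .16 2.05; python3 - <<'E'
from m import *
s=save('scene','s4')
p=status.get_state()["position"]
print("pred skirt bottom, scene",proj("scene",p-[0,0,.0488]),proj("scene",p-[0,0,.0368]))
m=s.max(-1); u,v=proj("scene",p-[0,0,.0428]).round().astype(int); print(u-14,v-14)
for r in m[v-14:v+16,u-14:u+15]: print(' '.join('%3d'%x for x in r))
E
```

```text
turn [ 0.0013  0.0005 -0.0004] shift [ 0.0004 -0.0005  0.0018] now [0.4636 0.2028 0.1618] yaw 2.0496 F [-0.39 -0.23 -0.5 ] T [0.019 0.017 0.037] open 0.0116 t 5.6
pred skirt bottom, scene [344.09646153 136.2678196 ] [344.24075874 133.08369545]
330 121
151 152 152 154 153 154 148 109  71  46  49  32  32  35  48  41  32  14   2  19  27  33  34  38  65 102 131 149 151
150 147 153 151 148 157 145 114  76  52  48  34  16  35  59  58  45  37   8  18  42  81  76  84 105 129 152 152 153
152 152 153 150 153 152 145 113  75  55  55  32  14  33  49  59  54  45  25  32  69 114 129 131 140 143 151 153 154
155 153 149 152 152 152 149 116  76  49  49  32   9  25  40  65  59  54  22  24  75 123 149 151 155 156 156 153 152
154 151 150 154 153 156 139 112  64  53  40  34  16  26  33  56  62  43  16  18  80 131 153 155 156 155 158 153 155
150 155 151 153 157 157 143 105  67  44  39  23  22  13  29  56  51  39  27  26  78 131 152 155 154 156 155 155 156
151 153 153 152 157 155 144 117  83  52  25  14  14  27  41  58  57  47  27  44  95 135 151 152 156 154 155 155 152
153 154 150 157 154 155 152 138 116 
[... 1931 characters left out ...]
 137
151 148 142 139 120 105  87  84  79  77  82  81  94  93  84  78  80  79  74  78  92 103 124 135 138 139 144 138 142
143 142 135 114  92  89  82  80  78  80  81  78  84  78  75  75  83  81  77  77  76  78  95 126 136 138 136 136 141
145 135 120  99  82  77  81  81  80  84  77  73  71  72  70  77  76  83  82  80  79  72  82 101 124 136 138 139 142
141 131 109  85  76  80  77  73  80  76  71  77  71  69  57  67  73  84  81  81  83  73  67  87 109 128 136 140 136
139 127 102  83  85  79  81  81  80  76  73  67  69  59  52  50  72  79  84  80  81  76  70  79 102 123 138 142 141
139 129 104  88  78  85  83  85  84  81  66  57  59  58  50  59  64  78  73  81  83  73  73  72 100 123 136 140 141
```

```bash
python3 - <<'E'
from m import *
p=status.get_state()["position"]
a=np.linspace(0,2*np.pi,200)
def sil(c):
    q=np.vstack([np.array([proj("scene",c+[.022*np.cos(t),.022*np.sin(t),h]) for t in a]) for h in(0,.012)])
    return np.array([q[:,0].min(),q[:,0].max(),q[:,1].max()])
obs=np.array([337.0,350.05,140.5])
c0=p-[0,0,.0488]; print(p,sil(c0))
s=least_squares(lambda v:[*(sil(c0+[v[0],v[1],0])-obs)],[0,0],diff_step=1e-3,x_scale=1e-3);print("held knob scene off",s.x,s.fun)
im=np.load('pics/scene0.npy')
E
```

```text
[0.46358047 0.20293812 0.16180256] [336.71983635 351.66617063 140.95587473]Traceback (most recent call last):
  File "<stdin>", line 9, in <module>
    return func(*args, **kwargs)
    result = trf(vector_fun.fun, vector_fun.jac, x0, f0, J0, lb, ub, ftol, xtol,
                 gtol, max_nfev, x_scale, loss_function, tr_solver,
                 tr_options.copy(), verbose, callback=callback_wrapped)
    return trf_no_bounds(
        fun, jac, x0, f0, J0, ftol, xtol, gtol, max_nfev, x_scale,
        loss_function, tr_solver, tr_options, verbose, callback=callback)
    f_new = fun(x_new)
    self._update_fun()
    ~~~~~~~~~~~~~~~~^^
    self.f = self.fun_wrapped(xp_copy(self.x))
             ~~~~~~~~~~~~~~~~^^^^^^^^^^^^^^^^^
    return np.atleast_1d(self.fun(x))
                         ~~~~~~~~^^^
    return self.f(x, *self.args, **self.kwargs)
           ~~~~~~^^^^^^^^^^^^^^^^^^^^^^^^^^^^^^
  File "<stdin>", line 9, in <lambda>
  File "<stdin>", line 5, in sil
  File "h.py", line 11, in proj
    K,o,A,_=cam(n); c=(A.T@(np.array(P)-o))*[1,-1,-1]; q=K@c; return q[:2]/q[2]
            ~~~^^^
  File "h.py", line 5, in cam
    p=optics.camera_params(n); A=np.array(p["attitude"],float)
ValueError: time passes only in moves, steps and waits
```

```bash
sed -i 's/^def cam(n):/import functools\n@functools.lru_cache\ndef cam(n):/' h.py; python3 go.py .4641 .2038 .133 2.05; python3 -c "
from h import *
print(cam('scene')[2][:,0],cam('scene')[2][:,1])"
```

```text
turn [ 0.0014  0.0005 -0.0002] shift [0.0005 0.0008 0.0288] now [0.4636 0.2029 0.1618] yaw 2.0498 F [-0.85 -0.36 -1.45] T [-0.004  0.009 -0.021] open 0.0114 t 5.65
[ 0.58774217  0.80903201 -0.00513286] [-0.57866652  0.42480418  0.69619427]
```

Request:
{"api": "play_rows", "payload": {
  "increments": [
    [0,0,0,0.0005,0.0008,0.01,255],
    [0,0,0,0.0005,0.0008,0.02,255],
    [0,0,0,0.0005,0.0008,0.025,255],
    [0,0,0,0.0005,0.0008,0.027,255],
    [0,0,0,0.0005,0.0008,0.0285,255],
    [0,0,0,0.0005,0.0008,0.0285,255],
    [0,0,0,0.0005,0.0008,0.0285,255]
  ]
}}

```text
time: 6.35
position: [0.4634, 0.2047, 0.1327]
orientation: [1.628, 2.686, 0.0]
contact_force: [0.1, -0.2, -0.5]
opening: 0.0113
grip_force: 34.9
```

```bash
python3 go.py .4641 .2038 .131 2.05
```

```text
turn [0.0004 0.0002 0.0019] shift [-0.0011  0.0002  0.0017] now [0.4634 0.2047 0.1327] yaw 2.0519 F [ 0.09 -0.17 -0.49] T [-0.023 -0.011  0.021] open 0.0113 t 6.35
```

Request:
{"api": "play_rows", "payload": {
  "increments": [
    [0,0,0,-0.0005,0,0.0007,255],
    [0,0,0,-0.0005,0,0.0015,255],
    [0,0,0,-0.0005,0,0.0022,255],
    [0,0,0,-0.0005,0,0.003,255],
    [0,0,0,-0.0005,0,0.003,255]
  ]
}}

```text
time: 6.85
position: [0.4637, 0.2042, 0.1297]
orientation: [1.628, 2.686, 0.0]
contact_force: [0.4, 1.0, 3.4]
opening: 0.0115
grip_force: 35.5
```

```bash
python3 go.py .4641 .2038 .131 2.05
```

```text
turn [0.0005 0.0001 0.0018] shift [-0.0006  0.0002 -0.0013] now [0.4637 0.2042 0.1297] yaw 2.0518 F [0.44 0.96 3.39] T [-0.041  0.119 -0.008] open 0.0115 t 6.85
```

Request:
{"api": "play_rows", "payload": {
  "increments": [
    [0,0,0.06,0,0,0,255],
    [0,0,0.12,0,0,0,255],
    [0,0,0.18,0,0,0,255],
    [0,0,0.24,0,0,0,255],
    [0,0,0.3,0,0,0,255],
    [0,0,0.3,0,0,0,255]
  ]
}}

```text
time: 7.45
position: [0.4635, 0.2041, 0.1296]
orientation: [2.012, 2.413, -0.0]
contact_force: [-3.1, -0.0, 3.1]
opening: 0.0113
grip_force: 35.5
```

```bash
python3 go.py .4637 .2042 .1297 1.75
```

```text
turn [-0.      0.0002  0.0014] shift [ 0.      0.0002 -0.0001] now [0.4635 0.2041 0.1296] yaw 1.7514 F [-3.1  -0.03  3.13] T [-0.145  0.261  0.019] open 0.0113 t 7.45
```

Request:
{"api": "play_rows", "payload": {
  "increments": [
    [0,0,0.06,0,-0.0005,0,255],
    [0,0,0.12,0,-0.0005,0,255],
    [0,0,0.18,0,-0.0005,0,255],
    [0,0,0.24,0,-0.0005,0,255],
    [0,0,0.24,0,-0.0005,0,255]
  ]
}}

```text
time: 7.95
position: [0.463, 0.2041, 0.1295]
orientation: [2.285, 2.156, -0.0]
contact_force: [-1.4, -1.0, 2.9]
opening: 0.0109
grip_force: 35.4
```

```bash
python3 go.py .4637 .2042 .1297 1.51
```

```text
turn [-0.0001  0.0002  0.0028] shift [ 0.0002  0.0007 -0.0002] now [0.463  0.2041 0.1295] yaw 1.5128 F [-1.36 -0.97  2.9 ] T [-0.18   0.217  0.019] open 0.0109 t 7.95
```

Request:
{"api": "play_rows", "payload": {
  "increments": [
    [0,0,0.06,-0.0003,-0.0003,0,255],
    [0,0,0.12,-0.0003,-0.0003,0,255],
    [0,0,0.18,-0.0003,-0.0003,0,255],
    [0,0,0.24,-0.0003,-0.0003,0,255],
    [0,0,0.24,-0.0003,-0.0003,0,255]
  ]
}}

```text
time: 8.45
position: [0.4626, 0.2039, 0.1295]
orientation: [-2.526, -1.868, 0.0]
contact_force: [-1.4, 0.2, 2.4]
opening: 0.0115
grip_force: 35.4
```

```bash
python3 go.py .4637 .2042 .1297 1.27
```

```text
turn [-0.0003  0.0001  0.0037] shift [ 0.0006  0.0009 -0.0002] now [0.4626 0.2039 0.1295] yaw 1.2737 F [-1.39  0.18  2.39] T [-0.138  0.292  0.017] open 0.0115 t 8.45
```

Request:
{"api": "play_rows", "payload": {
  "increments": [
    [0,0,0.06,0,-0.0003,0.0003,255],
    [0,0,0.12,0,-0.0003,0.0003,255],
    [0,0,0.18,0,-0.0003,0.0003,255],
    [0,0,0.24,0,-0.0003,0.0003,255],
    [0,0,0.24,0,-0.0003,0.0003,255]
  ]
}}

```text
time: 8.95
position: [0.4624, 0.204, 0.1291]
orientation: [-2.731, -1.553, 0.0]
contact_force: [-1.1, 0.2, 1.8]
opening: 0.0117
grip_force: 35.3
```

```bash
python3 go.py .4637 .2042 .1297 1.03
```

```text
turn [-0.0003  0.0001  0.0042] shift [ 0.0009  0.001  -0.0006] now [0.4624 0.204  0.1291] yaw 1.0342 F [-1.06  0.16  1.83] T [-0.052  0.198 -0.001] open 0.0117 t 8.95
```

Request:
{"api": "play_rows", "payload": {
  "increments": [
    [0,0,0,0,0,0.0005,255],
    [0,0,0,0,0,0.001,255],
    [0,0,0,0,0,0.001,255]
  ]
}}

```text
time: 9.25
position: [0.4621, 0.204, 0.1277]
orientation: [-2.731, -1.551, 0.001]
contact_force: [-1.6, 0.6, -1.3]
opening: 0.0113
grip_force: 34.8
```

```bash
python3 go.py .4637 .2042 .1297 1.03
```

```text
turn [-0.001   0.0004  0.003 ] shift [ 0.001   0.0013 -0.002 ] now [0.4621 0.204  0.1277] yaw 1.033 F [-1.6   0.58 -1.33] T [0.264 0.252 0.024] open 0.0113 t 9.25
```

Request:
{"api": "play_rows", "payload": {
  "increments": [
    [0,0,0,0,0,0.0005,255],
    [0,0,0,0,0,0.001,255],
    [0,0,0,0,0,0.0015,255],
    [0,0,0,0,0,0.002,255],
    [0,0,0,0,0,0.002,255]
  ]
}}

```text
time: 9.75
position: [0.4623, 0.204, 0.1262]
orientation: [-2.732, -1.55, 0.0]
contact_force: [-3.2, 2.4, 4.1]
opening: 0.0114
grip_force: 35.6
```

```bash
python3 go.py .4637 .2042 .1248 1.03
```

```text
turn [-0.0003  0.      0.0019] shift [0.0009 0.0011 0.0014] now [0.4623 0.204  0.1262] yaw 1.0319 F [-3.22  2.36  4.08] T [0.326 0.83  0.029] open 0.0114 t 9.75
```

Request:
{"api": "play_rows", "payload": {
  "increments": [
    [0,0,0,0,-0.0005,0,255],
    [0,0,0,0.0001,-0.0009,0,255],
    [0,0,0,0.0001,-0.0009,0,255],
    [0,0,0,0.0001,-0.0009,0,255]
  ]
}}

```text
time: 10.15
position: [0.462, 0.2043, 0.1263]
orientation: [2.732, 1.549, 0.001]
contact_force: [-1.2, -0.7, 4.6]
opening: 0.0113
grip_force: 35.6
```

```bash
python3 go.py .4637 .2042 .1248 1.03
```

```text
turn [ 0.0007 -0.0001  0.0018] shift [0.0008 0.0015 0.0015] now [0.462  0.2043 0.1263] yaw 1.0318 F [-1.21 -0.71  4.56] T [-0.245  0.371 -0.057] open 0.0113 t 10.15
```

Request:
{"api": "play_rows", "payload": {
  "increments": [
    [0,0,0.03,0,0,0,255],
    [0,0,0.06,0,0,0,255],
    [0,0,0.08,0,0,0,255],
    [0,0,0.08,0,0,0,255]
  ]
}}

```text
time: 10.55
position: [0.4617, 0.2044, 0.1261]
orientation: [2.793, 1.439, -0.0]
contact_force: [-1.2, -0.8, 2.1]
opening: 0.0116
grip_force: 35.4
```

```bash
python3 go.py .4637 .2042 .1248 1.03
```

```text
turn [ 0.      0.0002 -0.0787] shift [0.001  0.0017 0.0013] now [0.4617 0.2044 0.1261] yaw 0.9513 F [-1.2  -0.79  2.07] T [-0.201  0.394  0.006] open 0.0116 t 10.55
```

Request:
{"api": "play_rows", "payload": {
  "increments": [
    [0,0,0.02,-0.0003,-0.0002,0.0005,255],
    [0,0,0.02,-0.0003,-0.0002,0.001,255],
    [0,0,0.02,-0.0003,-0.0002,0.001,255]
  ]
}}

```text
time: 10.85
position: [0.4615, 0.2044, 0.1251]
orientation: [2.807, 1.411, 0.001]
contact_force: [-0.9, -0.9, 2.5]
opening: 0.0111
grip_force: 35.3
```

```bash
python3 go.py .4637 .2042 .1248 1.03
```

```text
turn [ 0.0002 -0.0003 -0.098 ] shift [0.0011 0.0019 0.0003] now [0.4615 0.2044 0.1251] yaw 0.932 F [-0.88 -0.92  2.52] T [-0.09   0.244 -0.073] open 0.0111 t 10.85
```

Force barely rose, so it is sinking. I'll continue down.

Request:
{"api": "play_rows", "payload": {
  "increments": [
    [0,0,0,-0.0001,0,0.0004,255],
    [0,0,0,-0.0002,0,0.0008,255],
    [0,0,0,-0.0002,0,0.0012,255],
    [0,0,0,-0.0002,0,0.0012,255]
  ]
}}

```text
time: 11.25
position: [0.4615, 0.2043, 0.1241]
orientation: [2.807, 1.411, 0.001]
contact_force: [-0.2, 0.8, 3.1]
opening: 0.0115
grip_force: 35.4
```

```bash
python3 go.py .4637 .2042 .1248 1.03
```

```text
turn [ 0.0004 -0.0006 -0.0982] shift [ 0.0012  0.0018 -0.0007] now [0.4615 0.2043 0.1241] yaw 0.9318 F [-0.25  0.81  3.1 ] T [ 0.245  0.1   -0.038] open 0.0115 t 11.25
```

Request:
{"api": "play_rows", "payload": {
  "increments": [
    [0,0,0,0,0,0.0004,255],
    [0,0,0,0,0,0.0008,255],
    [0,0,0,0,0,0.0012,255],
    [0,0,0,0,0,0.0012,255]
  ]
}}

```text
time: 11.65
position: [0.4614, 0.2043, 0.1229]
orientation: [2.807, 1.411, 0.001]
contact_force: [-0.4, 1.4, 5.8]
opening: 0.0112
grip_force: 35.6
```

```bash
python3 go.py .4637 .2042 .1248 1.03
```

```text
turn [ 0.0003 -0.0005 -0.0982] shift [ 0.0013  0.0019 -0.0019] now [0.4614 0.2043 0.1229] yaw 0.9318 F [-0.4   1.43  5.76] T [ 0.285 -0.016 -0.021] open 0.0112 t 11.65
```

Request:
{"api": "play_rows", "payload": {
  "increments": [
    [0,0,0,0.0002,0,0.0003,255],
    [0,0,0,0.0002,0,0.0006,255],
    [0,0,0,0.0002,0,0.0008,255],
    [0,0,0,0.0002,0,0.0008,255]
  ]
}}

```text
time: 12.05
position: [0.4615, 0.2043, 0.1221]
orientation: [2.807, 1.411, 0.001]
contact_force: [0.4, 1.3, 6.0]
opening: 0.0117
grip_force: 35.7
```

```bash
python3 go.py .4637 .2042 .1248 1.03
```

```text
turn [ 0.0003 -0.0002 -0.0982] shift [ 0.0012  0.0019 -0.0027] now [0.4615 0.2043 0.1221] yaw 0.9318 F [0.42 1.27 6.01] T [0.174 0.097 0.02 ] open 0.0117 t 12.05
```

Request:
{"api": "play_rows", "payload": {
  "increments": [
    [0,0,0,0.0002,0,0.0003,255],
    [0,0,0,0.0002,0,0.0006,255],
    [0,0,0,0.0002,0,0.0008,255],
    [0,0,0,0.0002,0,0.0008,255]
  ]
}}

```text
time: 12.45
position: [0.4615, 0.2044, 0.1213]
orientation: [2.806, 1.411, 0.0]
contact_force: [-0.1, 0.8, 5.8]
opening: 0.0114
grip_force: 35.9
```

```bash
python3 go.py .4637 .2042 .1248 1.03
```

```text
turn [ 0.0002  0.0001 -0.0982] shift [ 0.0011  0.0019 -0.0035] now [0.4615 0.2044 0.1213] yaw 0.9318 F [-0.13  0.79  5.77] T [ 0.042  0.107 -0.017] open 0.0114 t 12.45
```

Request:
{"api": "play_rows", "payload": {
  "increments": [
    [0,0,0,0.0001,0,0.0003,255],
    [0,0,0,0.0001,0,0.0006,255],
    [0,0,0,0.0001,0,0.0009,255],
    [0,0,0,0.0001,0,0.0012,255],
    [0,0,0,0.0001,0,0.0012,255]
  ]
}}

```text
time: 12.95
position: [0.4616, 0.2044, 0.1202]
orientation: [2.806, 1.411, -0.0]
contact_force: [-1.3, 0.9, 7.4]
opening: 0.0114
grip_force: 36.0
```

```bash
python3 go.py .4637 .2042 .1248 1.03
```

```text
turn [ 0.0003  0.0002 -0.0981] shift [ 0.0011  0.0019 -0.0046] now [0.4616 0.2044 0.1202] yaw 0.9319 F [-1.33  0.93  7.45] T [0.057 0.232 0.003] open 0.0114 t 12.95
```

Request:
{"api": "play_rows", "payload": {
  "increments": [
    [0,0,0,-0.0001,0,0.0002,255],
    [0,0,0,-0.0001,0,0.0004,255],
    [0,0,0,-0.0001,0,0.0006,255],
    [0,0,0,-0.0001,0,0.0006,255]
  ]
}}

```text
time: 13.35
position: [0.4616, 0.2044, 0.1197]
orientation: [2.806, 1.411, 0.0]
contact_force: [-1.5, 0.0, 7.7]
opening: 0.0113
grip_force: 36.1
```

```bash
python3 go.py .4637 .2042 .1248 1.03
```

```text
turn [ 0.0004 -0.     -0.0981] shift [ 0.0011  0.0018 -0.0051] now [0.4616 0.2044 0.1197] yaw 0.9319 F [-1.49  0.01  7.72] T [ 0.133  0.247 -0.004] open 0.0113 t 13.35
```

Request:
{"api": "play_rows", "payload": {
  "increments": [
    [0,0,0,-0.0002,-0.0002,0.0002,255],
    [0,0,0,-0.0002,-0.0002,0.0004,255],
    [0,0,0,-0.0002,-0.0002,0.0006,255],
    [0,0,0,-0.0002,-0.0002,0.0006,255]
  ]
}}

```text
time: 13.75
position: [0.4615, 0.2044, 0.1192]
orientation: [2.806, 1.411, 0.001]
contact_force: [-1.1, 0.4, 8.1]
opening: 0.0115
grip_force: 36.2
```

```bash
python3 go.py .4637 .2042 .1248 1.03
```

```text
turn [ 0.0008 -0.0005 -0.0982] shift [ 0.0011  0.0019 -0.0056] now [0.4615 0.2044 0.1192] yaw 0.9318 F [-1.07  0.42  8.1 ] T [ 0.109  0.148 -0.006] open 0.0115 t 13.75
```

Request:
{"api": "play_rows", "payload": {
  "increments": [
    [0,0,0,0,0,0.0002,255],
    [0,0,0,0,0,0.0004,255],
    [0,0,0,0,0,0.0005,255],
    [0,0,0,0,0,0.0005,255]
  ]
}}

```text
time: 14.15
position: [0.4615, 0.2044, 0.1188]
orientation: [2.806, 1.411, 0.001]
contact_force: [-1.2, -0.1, 8.7]
opening: 0.0116
grip_force: 36.2
```

```bash
python3 go.py .4637 .2042 .1248 1.03; python3 - <<'E'
from m import *
s=save('scene','s5')
def c(im,x,y,w=40,h=30): return cv2.resize(cv2.convertScaleAbs(im[y-h:y+h,x-w:x+w,::-1],alpha=1.8),(800,600),interpolation=cv2.INTER_CUBIC)
cv2.imwrite('pics/c5.png',c(s,343,140))
E
```

```text
turn [ 0.0008 -0.0005 -0.0981] shift [ 0.0011  0.0019 -0.006 ] now [0.4615 0.2044 0.1188] yaw 0.9319 F [-1.16 -0.14  8.69] T [ 0.113  0.183 -0.014] open 0.0116 t 14.15
```

View pics/c5.png

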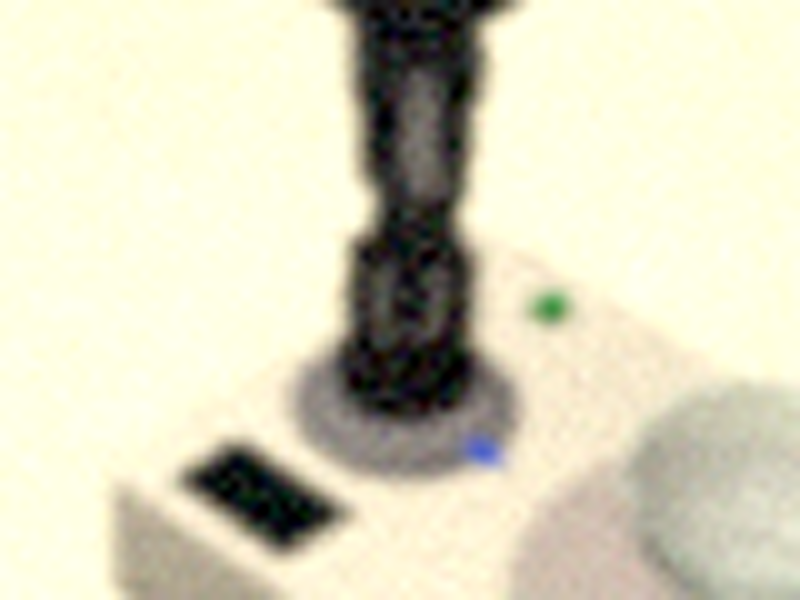

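The knob sits low over the disc, with its skirt bottom at crop (410,415), upright and centred. Force is near the limit, so friction is probably holding it. I'll ease off slightly and wiggle the angle.

Request:
{"api": "play_rows", "payload": {
  "increments": [
    [0,0,0,0,0,-0.0004,255],
    [0,0,0.04,0,0,-0.0004,255],
    [0,0,0.08,0,0,-0.0004,255],
    [0,0,0.04,0,0,-0.0004,255],
    [0,0,0.0,0,0,-0.0004,255],
    [0,0,-0.04,0,0,-0.0004,255],
    [0,0,0,0,0,-0.0004,255],
    [0,0,0,0,0,-0.0004,255]
  ]
}}

```text
time: 15.0
position: [0.4613, 0.2044, 0.1184]
orientation: [2.807, 1.411, -0.0]
contact_force: [1.5, 1.3, 1.4]
opening: 0.0115
grip_force: 35.2
```

```bash
python3 go.py .4637 .2042 .1248 1.03
```

```text
turn [ 0.0001  0.0002 -0.0987] shift [ 0.0013  0.002  -0.0064] now [0.4613 0.2044 0.1184] yaw 0.9313 F [1.47 1.3  1.39] T [ 0.167 -0.267 -0.016] open 0.0115 t 15.0
```

Request:
{"api": "play_rows", "payload": {
  "increments": [
    [0,0,0.03,0,0,0.0005,255],
    [0,0,0.06,0,0,0.001,255],
    [0,0,0.03,0,0,0.0015,255],
    [0,0,0,0,0,0.0015,255],
    [0,0,-0.03,0,0,0.0015,255],
    [0,0,0,0,0,0.0015,255]
  ]
}}

```text
time: 15.6
position: [0.4612, 0.2044, 0.117]
orientation: [2.806, 1.412, -0.0]
contact_force: [0.7, 0.5, -0.5]
opening: 0.011
grip_force: 35.1
```

```bash
python3 go.py .4637 .2042 .1248 1.03
```

```text
turn [-0.0001  0.0002 -0.0973] shift [ 0.0013  0.0021 -0.0078] now [0.4612 0.2044 0.117 ] yaw 0.9327 F [ 0.73  0.47 -0.46] T [ 0.102 -0.149  0.064] open 0.011 t 15.6
```

Now it moves freely. Home should be near TCP z = 0.1148.

Request:
{"api": "play_rows", "payload": {
  "increments": [
    [0,0,0.03,0,0,0.0005,255],
    [0,0,0.03,0,0,0.001,255],
    [0,0,0.0,0,0,0.0015,255],
    [0,0,0,0,0,0.002,255],
    [0,0,0,0,0,0.002,255]
  ]
}}

```text
time: 16.1
position: [0.4612, 0.2044, 0.1153]
orientation: [2.807, 1.412, 0.0]
contact_force: [0.0, -0.2, 3.3]
opening: 0.0112
grip_force: 35.3
```

```bash
python3 go.py .4637 .2042 .1248 1.03
```

```text
turn [ 0.0001 -0.     -0.098 ] shift [ 0.0013  0.0021 -0.0095] now [0.4612 0.2044 0.1153] yaw 0.932 F [ 0.02 -0.15  3.3 ] T [ 0.078 -0.003 -0.027] open 0.0112 t 16.1
```

Request:
{"api": "play_rows", "payload": {
  "increments": [
    [0,0,0.03,0,0,0.0004,255],
    [0,0,0.06,0,0,0.0008,255],
    [0,0,0.03,0,0,0.001,255],
    [0,0,-0.02,0,0,0.001,255],
    [0,0,0,0,0,0.001,255],
    [0,0,0,0,0,0.001,255]
  ]
}}

```text
time: 16.7
position: [0.4613, 0.2044, 0.1142]
orientation: [2.807, 1.41, 0.0]
contact_force: [-0.1, 0.0, 2.0]
opening: 0.0115
grip_force: 35.4
```

```bash
python3 go.py .4637 .2042 .1248 1.03
```

```text
turn [ 0.0002 -0.     -0.0992] shift [ 0.0013  0.0021 -0.0106] now [0.4613 0.2044 0.1142] yaw 0.9308 F [-0.11  0.03  1.96] T [-0.011 -0.016  0.008] open 0.0115 t 16.7
```

Request:
{"api": "play_rows", "payload": {
  "increments": [
    [0,0,0.03,0,0,0.0004,255],
    [0,0,0.06,0,0,0.0008,255],
    [0,0,0.03,0,0,0.001,255],
    [0,0,-0.02,0,0,0.001,255],
    [0,0,0,0,0,0.001,255],
    [0,0,0,0,0,0.001,255]
  ]
}}

```text
time: 17.3
position: [0.4613, 0.2044, 0.1132]
orientation: [2.807, 1.41, 0.0]
contact_force: [-0.9, -0.8, 4.7]
opening: 0.011
grip_force: 35.6
```

```bash
python3 go.py .4637 .2042 .1248 1.03
```

```text
turn [ 0.0001 -0.     -0.0994] shift [ 0.0013  0.0021 -0.0116] now [0.4613 0.2044 0.1132] yaw 0.9306 F [-0.92 -0.79  4.71] T [-0.059  0.018 -0.013] open 0.011 t 17.3
```

It is seated: force rises at the spring's rate and the equivalent height is 0.1148. Now I ease the pressure and turn clockwise, compensating for a grip offset of about 2 mm from the axis.

Request:
{"api": "play_rows", "payload": {
  "increments": [
    [0,0,0,0,0,-0.0012,255],
    [0,0,0.1,1e-05,-0.00022,-0.0012,255],
    [0,0,0.2,4e-05,-0.00044,-0.0012,255],
    [0,0,0.3,0.0001,-0.00065,-0.0012,255],
    [0,0,0.4,0.00017,-0.00086,-0.0012,255],
    [0,0,0.4,0.00017,-0.00086,-0.0012,255]
  ]
}}

```text
time: 17.9
position: [0.4608, 0.205, 0.1144]
orientation: [3.031, 0.824, 0.0]
contact_force: [1.8, -1.5, 2.8]
opening: 0.0113
grip_force: 35.3
```

```bash
python3 go.py .4637 .2042 .1248 .14
```

```text
turn [ 3.000e-04 -3.000e-04  3.909e-01] shift [ 0.0021  0.0022 -0.0104] now [0.4608 0.205  0.1144] yaw 0.5309 F [ 1.78 -1.47  2.81] T [-0.231 -0.201  0.041] open 0.0113 t 17.9
```

Request:
{"api": "play_rows", "payload": {
  "increments": [
    [0,0,0.1,0,-0.0001,0,255],
    [0,0,0.2,0,-0.0002,0,255],
    [0,0,0.3,0.0,-0.0003,0,255],
    [0,0,0.39,0.0001,-0.0004,0,255],
    [0,0,0.39,0.0001,-0.0004,0,255],
    [0,0,0.39,0.0001,-0.0004,0,255]
  ]
}}

```text
time: 18.5
position: [0.4607, 0.2055, 0.1144]
orientation: [3.133, 0.228, 0.001]
contact_force: [1.1, -0.9, 2.8]
opening: 0.0113
grip_force: 35.3
```

```bash
python3 go.py .4637 .2042 .1248 .14; python3 - <<'E'
from m import *
# stirrer yaw from long side edges in first top image (deck at .06), edge fits
t=np.load('pics/top0.npy').astype(float)
for lo,hi in((216,232),(266,284)):
    pts=[]
    for v in range(172,236,4):
        g=np.abs(np.diff(cv2.GaussianBlur(t,(0,0),.8)[v,lo:hi].sum(-1))); k=g.argmax()
        pts.append(ray("top",lo+k+.5,v,.06)[:2])
    p=np.array(pts).astype(np.float32); d=cv2.fitLine(p,cv2.DIST_HUBER,0,.01,.01).ravel(); print(np.arctan2(d[1]*np.sign(d[0]),abs(d[0])), np.round(p[::5],3).tolist())
E
```

```text
turn [ 0.0001 -0.0004  0.0056] shift [ 0.0028  0.0017 -0.0104] now [0.4607 0.2055 0.1144] yaw 0.1456 F [ 1.06 -0.88  2.82] T [-0.154 -0.388  0.016] open 0.0113 t 18.5
-0.0034822982 [[0.6420000195503235, 0.3149999976158142], [0.5730000138282776, 0.30799999833106995], [0.5059999823570251, 0.296999990940094], [0.4410000145435333, 0.28700000047683716]]
0.060703915 [[0.6520000100135803, 0.13699999451637268], [0.5839999914169312, 0.12800000607967377], [0.5170000195503235, 0.11999999731779099], [0.44999998807907104, 0.12800000607967377]]
```

Request:
{"api": "play_rows", "payload": {
  "increments": [
    [0,0,0,0,0,-0.0007,255],
    [0,0,0,0,0,-0.0007,150],
    [0,0,0,0,0,-0.0007,100],
    [0,0,0,0,0,-0.0007,60],
    [0,0,0,0,0,-0.0007,60],
    [0,0,0,0,0,-0.0007,60],
    [0,0,0,0,0,-0.04,60],
    [0,0,0,0,0,-0.08,60],
    [0,0,0,0,0,-0.12,60],
    [0,0,0,0,0,-0.12,60]
  ]
}}

```text
time: 19.5
position: [0.4621, 0.2059, 0.2393]
orientation: [-3.132, -0.223, -0.015]
contact_force: [1.0, -0.1, -0.3]
opening: 0.0652
grip_force: 0.0
```

Request:
{"api": "play_rows", "payload": {
  "increments": [
    [0,0,0,-0.04,0,-0.03,60],
    [0,0,0,-0.08,0,-0.06,60],
    [0,0,0,-0.12,0,-0.08,60],
    [0,0,0,-0.12,-0.05,-0.08,60],
    [0,0,0,-0.12,-0.1,-0.08,60],
    [0,0,0,-0.12,-0.15,-0.08,60],
    [0,0,0,-0.12,-0.2,-0.08,60],
    [0,0,0,-0.12,-0.2,-0.08,60],
    [0,0,0,-0.12,-0.2,-0.08,60]
  ]
}}

```text
time: 20.4
position: [0.313, 0.387, 0.3132]
orientation: [3.132, 0.226, -0.003]
contact_force: [-0.0, -0.9, -0.4]
opening: 0.0652
grip_force: 0.0
```

```bash
python3 go.py .4637 .2042 .1248 .14; python3 - <<'E'
from m import *
t=save('top','t6');s=save('scene','s6')
def c(im,x,y,w=32,h=32): return cv2.resize(cv2.convertScaleAbs(im[y-h:y+h,x-w:x+w,::-1],alpha=1.8),(400,400),interpolation=cv2.INTER_CUBIC)
cv2.imwrite('pics/c6.png',np.hstack([c(t,249,222),c(s,343,140)]))
a=np.linspace(0,2*np.pi,100)
for x,y in((.4634,.2035),(.4622,.2055)):
  for z in(.066,.070): 
    q=np.array([proj("scene",[x+.022*np.cos(k),y+.022*np.sin(k),z]) for k in a]); print(x,z,"skirt bottom v",q[:,1].max().round(2),"bar top c",proj("scene",[x,y,z+.052]).round(2))
E
```

```text
turn [0.0013 0.0017 0.004 ] shift [0.1233 0.2023 0.1885] now [0.313  0.387  0.3132] yaw 0.144 F [-0.01 -0.88 -0.37] T [ 0.014 -0.052  0.044] open 0.0652 t 20.4
0.4634 0.066 skirt bottom v 153.01 bar top c [344.27 134.85]
0.4634 0.07 skirt bottom v 151.99 bar top c [344.32 133.78]
0.4622 0.066 skirt bottom v 152.54 bar top c [344.54 134.39]
0.4622 0.07 skirt bottom v 151.53 bar top c [344.59 133.33]
```

View pics/c6.png

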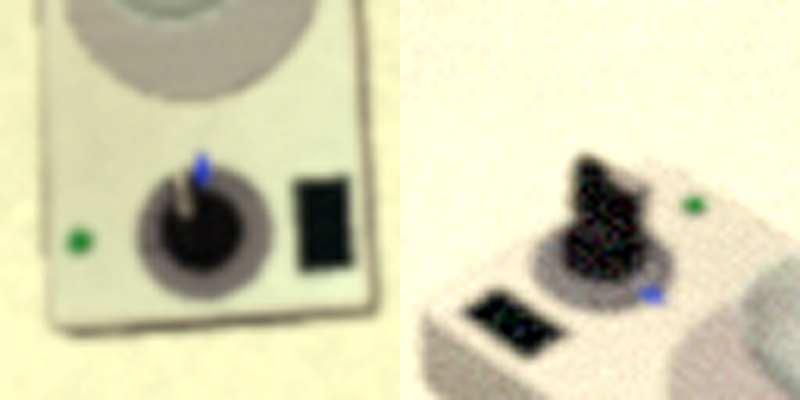

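The top crop shows the knob centred on the disc, with its pointer line from (190,215) to (180,172) and the blue mark at (202,170). The pointer looks a little anticlockwise of the mark, so I measure it.

```bash
python3 - <<'E'
from m import *
t=np.load('pics/top6.npy') if 0 else np.load('pics/t6.npy')
m=t.max(-1); print(237,212)
for r in m[212:240,237:262]: print(' '.join('%3d'%x for x in r))
f=lambda u,v:(217+u/6.25-.42,190+v/6.25-.42)
a=ray("top",*f(180,172),.118);b=ray("top",*f(191,216),.118);d=a-b;print(a,b,np.arctan2(d[1],d[0]),np.hypot(*d[:2]))
for y in(.0,.135,.25,.35): print(y,[proj("top",[.4622+r*np.cos(y),.2050+r*np.sin(y),.118]).round(2) for r in(0,.02)])
E
```

```text
237 212
121 120 121 121 122 123 124 124 124 125 125 124 123 125 126 128 128 127 127 128 129 129 130 129 131
122 121 122 122 122 123 125 124 125 124 123 119 119 122 126 127 127 127 128 128 129 129 130 131 131
121 122 122 122 122 123 124 125 125 125 119 106 102 113 124 126 126 127 127 128 129 130 130 130 131
122 122 122 122 122 123 124 124 124 121 113 107 107 102 116 120 122 124 126 127 129 130 130 130 130
122 122 123 121 122 123 123 121 118 108  94 104 108  95  91  99 107 115 122 127 128 128 130 129 129
122 123 124 123 122 121 115 109 106  88  68  92 103  85  66  71  81  93 106 118 125 128 129 129 130
124 123 123 122 119 109  91  83  95  77  47  70  86  73  53  57  63  67  79  96 114 124 129 129 129
122 123 123 119 107  89  65  57  81  69  35  41  57  53  50  57  59  57  62  75  96 117 126 130 131
123 123 122 111  92  71  56  49  65  61  35  20  26  28  36  47  54  59  60  61  74  97 118 128 130
123 123 117 100  75  59  51  44  57  60  39  16  10  13  19  29  40  54  60  61  65  80 105 122 129
122 120 109  87  65  55  43  36  54  63  44  17   6   6   9  14  23  39  56  62  64  72  92 
[... 1340 characters left out ...]
 77  70  67  65  65  65  65  68  76  88 102 116 125 130 131 133 134
126 127 127 126 127 123 117 109 100  89  82  79  76  75  78  88 101 113 124 127 130 131 131 131 133
127 127 127 126 126 127 125 123 119 113 110 107 106 105 107 112 120 125 128 129 128 128 128 127 126
125 126 126 125 125 126 125 125 124 123 120 120 118 118 116 115 116 117 118 118 117 116 115 114 113
[0.48514119 0.20976155 0.118     ] [0.46328558 0.20218244 0.118     ] 0.3338044063200857 0.02313245754568946
0.0 [array([246.21, 224.43]), array([246.81, 218.11])]
0.135 [array([246.21, 224.43]), array([245.94, 218.12])]
0.25 [array([246.21, 224.43]), array([245.21, 218.22])]
0.35 [array([246.21, 224.43]), array([244.59, 218.37])]
```

```bash
python3 go.py .462 .205 .24 .10
```

```text
turn [0.0007 0.0007 0.0411] shift [0.1216 0.1998 0.074 ] now [0.3136 0.3857 0.3139] yaw 0.1411 F [ 0.42  0.44 -0.08] T [ 0.056 -0.02  -0.012] open 0.0652 t 20.5
```

Request:
{"api": "play_rows", "payload": {
  "increments": [
    [0,0,0,0,0.04,0,60],
    [0,0,0,0,0.08,0,60],
    [0,0,0.02,0.03,0.12,0,60],
    [0,0,0.04,0.06,0.16,0,60],
    [0,0,0.04,0.09,0.2,0.03,60],
    [0,0,0.04,0.1216,0.2,0.06,60],
    [0,0,0.04,0.1216,0.2,0.074,60],
    [0,0,0.04,0.1216,0.2,0.074,60],
    [0,0,0.04,0.1216,0.2,0.074,60]
  ]
}}

```text
time: 21.4
position: [0.462, 0.205, 0.2412]
orientation: [-3.138, -0.158, -0.001]
contact_force: [0.0, 0.6, 0.2]
opening: 0.0651
grip_force: 0.0
```

```bash
python3 go.py .462 .205 .117 .10
```

```text
turn [-0.     -0.0007  0.0006] shift [-1.000e-04  0.000e+00  1.242e-01] now [0.462  0.205  0.2412] yaw 0.1006 F [0.02 0.63 0.23] T [-0.01   0.047 -0.061] open 0.0651 t 21.4
```

Request:
{"api": "play_rows", "payload": {
  "increments": [
    [0,0,0,0,0,0.04,60],
    [0,0,0,0,0,0.08,60],
    [0,0,0,0,0,0.11,60],
    [0,0,0,0,0,0.123,60],
    [0,0,0,0,0,0.123,60],
    [0,0,0,0,0,0.123,255],
    [0,0,0,0,0,0.123,255],
    [0,0,0,0,0,0.123,255],
    [0,0,0,0,0,0.123,255],
    [0,0,0,0,0,0.123,255]
  ],
  "newtons": 25
}}

```text
time: 22.4
position: [0.4623, 0.2057, 0.1179]
orientation: [3.137, 0.16, 0.001]
contact_force: [-0.1, -1.0, 3.1]
opening: 0.011
grip_force: 30.3
```

Request:
{"api": "play_rows", "payload": {
  "increments": [
    [0,0,0,0,0,0,255],
    [0,0,0,0,0,0,255]
  ]
}}

```text
time: 22.6
position: [0.4623, 0.2057, 0.1176]
orientation: [3.137, 0.16, 0.001]
contact_force: [0.3, -1.4, 3.7]
opening: 0.0115
grip_force: 30.4
```

```bash
python3 go.py .462 .205 .117 .10
```

```text
turn [ 0.0002 -0.0006  0.0018] shift [-0.0004  0.0006  0.0006] now [0.4623 0.2057 0.1176] yaw 0.1018 F [ 0.28 -1.41  3.74] T [-0.229  0.028  0.047] open 0.0115 t 22.6
```

Request:
{"api": "play_rows", "payload": {
  "increments": [
    [0,0,0,0,0.0006,-0.0009,255],
    [0,0,0,0,0.0006,-0.0009,255],
    [0,0,0,0,0.0006,-0.0009,150],
    [0,0,0,0,0.0006,-0.0009,100],
    [0,0,0,0,0.0006,-0.0009,60],
    [0,0,0,0,0.0006,-0.0009,60],
    [0,0,0,0,0.0006,-0.0009,60],
    [0,0,0,0,0.0006,-0.04,60],
    [0,0,0,0,0.0006,-0.08,60],
    [0,0,0,0,0.0006,-0.12,60]
  ]
}}

```text
time: 23.6
position: [0.4619, 0.2051, 0.2388]
orientation: [3.137, 0.16, -0.001]
contact_force: [0.2, -0.8, -0.5]
opening: 0.0655
grip_force: 0.0
```

Request:
{"api": "play_rows", "payload": {
  "increments": [
    [0,0,0,-0.04,0,-0.03,60],
    [0,0,0,-0.08,0,-0.06,60],
    [0,0,0,-0.12,0,-0.08,60],
    [0,0,0,-0.12,-0.05,-0.08,60],
    [0,0,0,-0.12,-0.1,-0.08,60],
    [0,0,0,-0.12,-0.15,-0.08,60],
    [0,0,0,-0.12,-0.2,-0.08,60],
    [0,0,0,-0.12,-0.2,-0.08,60],
    [0,0,0,-0.12,-0.2,-0.08,60]
  ]
}}

```text
time: 24.5
position: [0.3221, 0.3924, 0.3168]
orientation: [3.136, 0.163, -0.001]
contact_force: [-0.4, -1.1, 0.3]
opening: 0.0655
grip_force: 0.0
```

```bash
cat > look.py <<'E'
from m import *
def ang(t,u0=243,u1=250):
    L=[]
    for v in range(217,225):
        w=t[v,u0:u1].max(-1).astype(float); k=w[1:-1].argmax()+1; a,b,c=w[k-1:k+2]
        den=a-2*b+c; L.append(ray("top",u0+k+(0.5*(a-c)/den if den<0 else 0),v,.118)[:2])
    L=np.array(L); p=np.polyfit(L[:,0],L[:,1],1); print("line yaw",np.arctan(p[0]),"resid mm",(1e3*(L[:,1]-np.polyval(p,L[:,0]))).round(1))
E
python3 - <<'E'
from look import *
ang(np.load('pics/t6.npy'))
t=save('top','t7'); ang(t)
for r in t.max(-1)[214:228,240:256]: print(' '.join('%3d'%x for x in r))
E
```

```text
line yaw 0.353582214377247 resid mm [ 1.3 -0.7 -0.6 -0.2 -0.4 -0.1  0.1  0.6]
line yaw 0.5792919754332942 resid mm [ 6.8 -0.3 -4.8 -3.6 -1.9 -0.3  1.3  3. ]
121 122 123 125 124 125 124 120 106 103 114 124 126 127 127 127
122 123 123 124 124 124 121 112 107 107 103 116 120 122 124 126
122 123 124 122 120 115 107  95 103 108  94  91  98 107 115 122
122 122 120 114 105  92  81  70  92 102  84  65  71  80  92 106
123 119 109  93  74  67  64  50  69  84  72  53  57  63  67  79
119 107  89  67  48  52  64  48  41  52  51  49  56  60  57  63
112  91  71  54  39  48  70  55  23  22  27  36  47  56  58  60
 99  74  58  47  35  49  74  59  24   8  13  18  30  42  54  60
 87  67  54  40  27  47  79  63  26   8   9   8  13  23  40  55
 74  60  50  33  20  44  80  66  28   6   7   9   9  11  26  48
 64  53  40  24  13  32  59  49  20   6   8   8   8   8  16  37
 62  53  37  18   9  16  28  23  11   5   6  10   9   7  12  29
 60  54  37  16   7   9  11  11   8   6   8   8   8   6  10  25
 58  53  37  16   7  10   8   8   7   6   6   8   7   7  10  28
```

The line now runs nearly straight at u ≈ 246.2 over rows 219–224. That gives a yaw of about 0.10–0.15, against about 0.135 for the mark's direction. The skirt height in the scene view and the seating force both agree with home, so I hand it in.

```bash
python3 -c "
from h import *
print(workorder.hand_in())"
```

```text
the job is handed in; nothing more can be done
None
```

The job is handed in, but it returned no verdict: the knob was pressed home on the D-shaft, turned clockwise to within about 0.05 rad of the blue mark by my measurement, and released, with spindle depression kept to an estimated 3.7 mm.

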